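Charge the dosing funnel, free the safety catch and hold the shutter lever open

ROBOT

A 7-joint arm with a two-finger parallel gripper is mounted at the origin on the work surface; the furniture and walls round the work are solid. World frame = base frame: x ahead of the robot, y to its left, z up, the work surface at z = 0. Lengths are in m, angles in rad, forces in N, time in s.
With the tool pointing down it reaches from about 0.35 to 0.775 m from the base axis. Payload 3.1 kg.
Tool frame: the origin (TCP) lies on the front face of the gripper's body, between the roots of the fingers; the fingertips stand 73 mm ahead of it and the grasp point (between the pads) lies tcp_to_grasp ahead of it (tcp_to_grasp is the distance from the TCP to the grasp point, in m); z points along the fingers, y is the line along which they close (so a half turn about z gives the same grasp; the last joint's range is limited). The gripper opens to 85 mm and grips with 20 to 120 N. Pads are 22 mm wide; open, the fingers measure 114 mm over their backs; the gripper's body (76 mm by 85 mm) begins 54 mm behind the grasp point. The pads swing forward as they close: fully open they stand 13 mm farther back than shut.
Start: joints at [1.097, 0.311, 0.014, 1.512, -0.004, 1.319, -0.027], TCP at [0.23, -0.5, 0.304] pointing down, gripper open.
Joint ranges: [-2.7, 2.7], [-0.3, 1.91], [-1.27, 1.3], [0.12, 2.57], [-1.44, 4.58], [0.2, 2.03], [-3.05, 3.05]. Speed limits (rad/s): [2.79, 2.79, 3.14, 3.14, 3.14, 3.14, 3.14].

INTERFACE

Orientations are given as a rotation vector (axis times angle).
In Python, from workcell import get_obs, get_image, calibration, close_job, tcp_to_grasp gives the robot as it stands.
- The arm moves only by the tool carry_out, never from a script. Its argument "series" is a list that holds one entry, the list of rows, each a list of 7 numbers: the shift along the tool's x, y, z in units of 12 cm (1.0 is 12 cm), then the turn, a rotation vector about the tool's x, y, z in units of pi rad (1.0 is pi rad), then the closure, from -1 (fully open) to 1 (shut). In form: [[[dx, dy, dz, rx, ry, rz, claw], ...]]. A call has exactly 5 rows; each row is the pose to reach, as a shift and turn from the pose commanded when the call began, along the tool's axes at that moment, turning the shorter way round; what a row does not reach only later rows make up. A row lasts 1/12 s, in which the tool goes at most 41.7 mm and 7.16 degrees, less where a joint would pass 70% of its speed; a pose out of reach is approached as far as the arm can. A call with a number of a shift or a turn outside -1 to 1 is refused whole. A call with a gripper value outside its range is refused whole. The fingers move at their own pace and stop on an object; "newtons" is the grip in N (left out, the last holds). Time passes only in rows, so rows that repeat a pose let the fingers close, or fill a call up. It gives the time, the measured TCP pose, the force, the opening and the grip force at its end, in the units of the state.
- get_obs(): the state, without advancing time (a new reading comes with each control period).
- get_image(name): name is "scene" or "top"; returns the picture (480x640x3 uint8, blue, green, red); there is no depth.
- calibration(name): a dict with "fx", "fy", "cx", "cy" (pixels), "world_to_cam" (4x4, takes a point from world to camera coordinates). Camera axes: x right, y up, looking along -z (the intrinsics and any distortion apply to the point x, -y, -z); pixel columns grow to the right and rows downward; lengths in m; the calibration is good to about 2 mm. A picture is of the moment at which its call begins. calibration takes no time and is no camera call.
- close_job(): hands the job in; it is judged then, once.
The state is a dict: "t": time; "joint_pos": joint angles; "joint_vel": joint speeds; "joint_efforts": joint torques, N m; "eef_pos": TCP position; "tool_rot": TCP orientation; "wrist_force": force on the tool from outside, world axes, zero at the start; "wrist_torque": the same for the moment, N m; "opening": finger opening in m; "grip_force": force on a finger pad.
Only numpy, scipy, OpenCV 4.12 (cv2) and the standard library are available. Lean on these libraries where they do the work, as an engineer would, in place of code of your own. Each camera call takes 0.05 s, during which the arm holds its last target. There are 200 camera calls.

TASK

Pour all six clay pebbles from the scoop into the funnel of the dosing stand, and set the empty scoop back down upright on the table. Then flip the safety catch fully over, away from the lever it blocks, and pull the shutter lever toward you, most of the way round to its stop, so that every pebble drops into the clear cup underneath. The lever springs shut, so finish with your hand still on it, holding it open; leave the cup standing under the funnel and the other things on the table where they are.

Things in the scene. Friction and masses are not known exactly. Their poses are not given: they have to be found in the camera images.
- stand: Fixed dosing stand of bare metal. Origin: on the funnel axis at table height; z up. Its -x side is its front, toward the robot; lever and catch are on its -y side. Base plate 130 x 270 x 6 mm (x -65 to 65, y -170 to 100 mm); posts at y = +82 and -82 mm up to z = 199 mm carry the funnel between them.
- funnel_mouth (a point): Centre of the funnel's open mouth, 206 mm above the table: round, 150 mm inner diameter, top 26 mm nearly upright, narrowing to a 52 mm throat 118 mm above the table, which the lever's shutter disc closes from below. Axes as the stand's.
- lever (a joint): Turn of the shutter lever about the upright -y post: 0 = shutter closed (start), 0.95 rad = stop, fully open; grows as the knob is pulled toward the stand's front (-x). A spring closes it: about 1.4 N at the knob to start, 4.8 N fully open. While the catch stands up it can turn only about 0.06 rad.
- lever_pivot (a point): The lever's upright turning axis, 112 mm above the table, at stand (0, -82) mm.
- lever_knob (a point): Grip point of the lever's black upright round knob: 22 mm diameter, 148 mm above the table, knob from z = 115 (the arm's top at z = 116) to 167 mm. It is 113 mm from the pivot; at joint value q it stands at (-113 sin q, -113 cos q) mm from the pivot in the stand's x, y.
- catch (a joint): Turn of the safety catch about its hinge: 0 to 0.1 rad = standing upright, blocking the lever (start), 1.5 = fully flipped over and lying level toward the funnel (stand's +y), lever free. It stays upright by light friction; pushed past about 0.6 rad it falls over by itself.
- catch_hinge (a point): The catch's hinge axis (along the stand's x), 72 mm above the table, at stand (-16, -135) mm. The upright tongue above it, 10 mm thick (x), 16 mm wide (y), reaches 58 mm above the hinge, just in front of the lever's arm.
- catch_rod (a point): Middle of the free length of the catch's finger rod: rod 10 mm diameter, sticking out 55 mm toward the stand's front (-x) with a 16 mm black ball at its end, 48 mm above the hinge while upright (120 mm above the table); this point is 45 mm in front of the tongue. Push it in the stand's +y direction to flip the catch.
- deli_cup: Clear plastic cup, open, 94 mm rim diameter, 92 mm tall, standing on the stand's base under the funnel. Origin: centre of its underside, 6 mm above the table. Loose.
- scoop_grip (a point): Grip point of the scoop's straight black handle: bar 14 mm wide (scoop y), 16 mm high, 78 mm long along the scoop's x, centre 42 mm above the scoop's underside; this point is 80 mm to the scoop's -x side of its floor centre. Axes as the scoop's. Scoop with pebbles weighs about 0.22 kg.
- scoop_base (a point): Centre of the underside of the scoop, open, of metal: inside 56 mm (x) by 40 mm (y), walls 45 mm high. Handle on its -x side. Its spout points to its -y: a ramp 56 mm wide, rising 25 degrees from the floor to a lip at y = -65 mm, 24 mm above the underside. Tip it toward -y by 45 to 60 degrees and the pebbles roll out.
- pebble_0_c (a point): Centre of a loose clay pebble, 16 to 18 mm across, lying in the scoop at the start.
- pebble_1_c (a point): Centre of a loose clay pebble, 16 to 18 mm across, lying in the scoop at the start.
- pebble_2_c (a point): Centre of a loose clay pebble, 16 to 18 mm across, lying in the scoop at the start.
- pebble_3_c (a point): Centre of a loose clay pebble, 16 to 18 mm across, lying in the scoop at the start.
- pebble_4_c (a point): Centre of a loose clay pebble, 16 to 18 mm across, lying in the scoop at the start.
- pebble_5_c (a point): Centre of a loose clay pebble, 16 to 18 mm across, lying in the scoop at the start.
- label_roll: Bystander: roll of white labels, 58 mm diameter, 40 mm high. Origin: centre of underside.
- marker: Bystander: marker pen, 135 mm long, 16 mm thick, lying along its y. Origin: centre of underside.
- lidded_tub: Bystander: clear lidded tub of greens, 163 x 199 x 61 mm. Origin: centre of underside.
- tape_roll: Bystander: roll of brown packing tape, 96 mm diameter, 48 mm high. Origin: centre of underside.
Mind the look-alikes: they are no part of the job. There is more than one size of the part that bears scoop_grip; the job needs the larger.

How it is judged:
On the way, in this order (a step that is already met when the one before it is completed fails the run):
1. all six pebbles lie in the funnel (horizontal distance between each of pebble_0_c, pebble_1_c, pebble_2_c, pebble_3_c, pebble_4_c, pebble_5_c and funnel_mouth below 0.065 m and z of pebble_0_c in the frame of stand between 0.112 and 0.19 m and z of pebble_1_c in the frame of stand between 0.112 and 0.19 m and z of pebble_2_c in the frame of stand between 0.112 and 0.19 m and z of pebble_3_c in the frame of stand between 0.112 and 0.19 m and z of pebble_4_c in the frame of stand between 0.112 and 0.19 m and z of pebble_5_c in the frame of stand between 0.112 and 0.19 m), for 0.2 s.
2. the scoop stands upright on the table, let go (height (world z) of scoop_base below 0.006 m and angle between scoop_base's own z axis and vertical below 0.12 rad and contact force between the fingers and scoop below 0.1 N), for 0.2 s.
3. the safety catch is flipped over, the lever still closed (value of joint catch above 1.2 rad and value of joint lever below 0.1 rad), for 0.1 s.
4. the lever is pulled open (value of joint lever above 0.65 rad), for 0.1 s.
At the end, for the whole second after the job is handed in: The fingers still hold the lever (over 1 N of contact) at more than 0.65 rad of its 0.95 rad; the catch is flipped past 1.2 rad; all six pebbles are inside the clear cup, which stands upright within 30 mm of the funnel axis; the scoop stands upright on the table, let go (all of step 2 and value of joint lever above 0.65 rad and contact force between the fingers and lever above 1 N and value of joint catch above 1.2 rad and horizontal distance between each of pebble_0_c, pebble_1_c, pebble_2_c, pebble_3_c, pebble_4_c, pebble_5_c and deli_cup below 0.045 m and z of pebble_0_c in the frame of deli_cup between 0.003 and 0.092 m and z of pebble_1_c in the frame of deli_cup between 0.003 and 0.092 m and z of pebble_2_c in the frame of deli_cup between 0.003 and 0.092 m and z of pebble_3_c in the frame of deli_cup between 0.003 and 0.092 m and z of pebble_4_c in the frame of deli_cup between 0.003 and 0.092 m and z of pebble_5_c in the frame of deli_cup between 0.003 and 0.092 m and angle between deli_cup's own z axis and vertical below 0.15 rad and horizontal distance between deli_cup and funnel_mouth below 0.03 m); the arm keeps its last pose, push and grip.
It fails at once if the label roll is shoved more than 40 mm (distance of label_roll from where it was at the start of the episode above 0.04 m).
It fails at once if the marker is shoved more than 50 mm (distance of marker from where it was at the start of the episode above 0.05 m).
It fails at once if the lidded tub is shoved more than 40 mm (distance of lidded_tub from where it was at the start of the episode above 0.04 m).
It fails at once if the tape roll is shoved more than 40 mm (distance of tape_roll from where it was at the start of the episode above 0.04 m).
It also fails if it takes over 70 s, if anything falls off the work surface, if the arm or the gripper's body presses on something with over 40 N, if the wrist force passes 120 N, or if a joint passes its speed limit or range.

## Working session

There is one attempt and no reset: what is moved stays moved. The work goes in short steps, Python scripts to look and compute and a tool call to move; the robot and the scene stay as the last step left them, time stands still between calls to the robot, and variables do not carry over. Pictures are saved under pics/ and viewed, at most 10 in all, crops included, and the job is handed in when it is done.

Besides the shell and the picture viewer there is one more tool, called after ">>>" as name([rows], argument=value, ...), one row to a line, values as JSON. carry_out: Moves the arm, as the interface text tells. Its arguments: {"type":"object","properties":{"series":{"type":"array","items":{"type":"array","items":{"type":"array","items":{"type":"number","minimum":-1,"maximum":1}}}},"newtons":{"type":"number"}},"required":["series"]}

```bash
mkdir -p pics; ls; python3 - <<'E'
from workcell import *
import cv2
for n in("scene","top"):
    cv2.imwrite(f"pics/{n}0.png",get_image(n)); print(n,calibration(n))
print(get_obs(),tcp_to_grasp)
E
```

```text
pics
scene {'fx': 477.9275604667439, 'fy': 477.9275604667439, 'cx': 319.93577496639574, 'cy': 236.21046561477078, 'world_to_cam': array([[-0.81462843, -0.57995949, -0.00524533,  0.35922703],
       [ 0.38238359, -0.54386343,  0.74699087, -0.30217058],
       [-0.43607718,  0.60651427,  0.6648136 , -1.17861764],
       [ 0.        ,  0.        ,  0.        ,  1.        ]])}
top {'fx': 608.023401323821, 'fy': 608.023401323821, 'cx': 323.0459308656266, 'cy': 235.5392736503934, 'world_to_cam': array([[-2.62281630e-03, -9.99995830e-01,  1.20879989e-03,
        -2.85720743e-02],
       [ 9.93634021e-01, -2.46998367e-03,  1.12629179e-01,
        -4.75461897e-01],
       [-1.12625724e-01,  1.49651034e-03,  9.93636355e-01,
        -1.55600248e+00],
       [ 0.00000000e+00,  0.00000000e+00,  0.00000000e+00,
         1.00000000e+00]])}
{'t': 0.1, 'joint_pos': array([ 1.09725884,  0.31165732,  0.01399355,  1.51290789, -0.00442665,
        1.31921498, -0.02718445]), 'joint_vel': array([-0.00147214, -0.00120722,  0.00102395, -0.00292138,  0.00045884,
       -0.00142133,  0.00060579]), 'joint_efforts': array([ 4.49861136e-04, -3.80854976e+01,  1.46360630e-01, -2.31241715e+01,
        1.22112184e-02,  8.11782695e-03, -1.19050821e-05]), 'eef_pos': array([ 0.23000926, -0.4990363 ,  0.30291864]), 'tool_rot': array([-3.06657298e+00, -6.72752190e-01,  8.24013425e-04]), 'wrist_force': array([ 0.62561792, -0.68107142,  0.11718881]), 'wrist_torque': array([ 0.04588513, -0.03975228, -0.01288394]), 'grip_force': 0.0, 'opening': 0.08527032261638275} 0.0539
```

View pics/scene0.png

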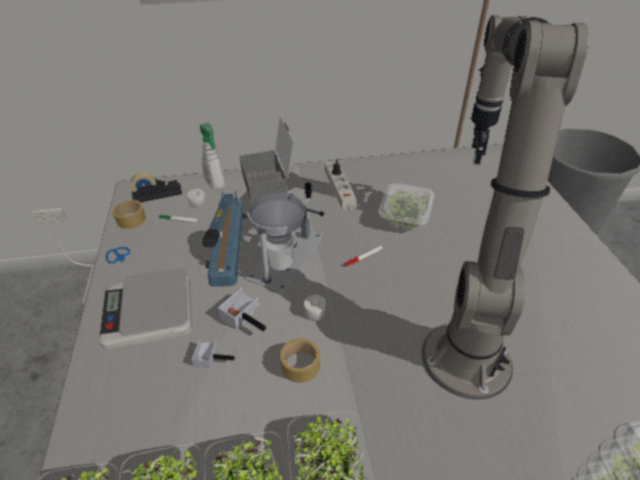

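View pics/top0.png

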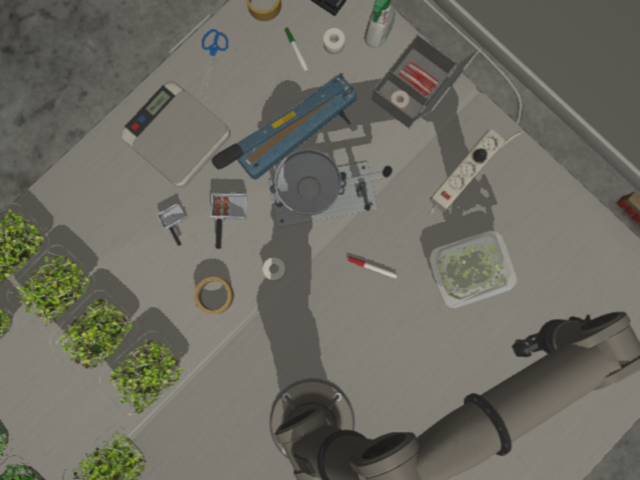

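Two scoops are visible in the top view: the larger around (228,210), holding brown pebbles, and a smaller empty one around (172,222). The larger one fits. The stand's funnel is at (308,182), with the knob at about (388,172) and the catch near (365,200). I'll confirm with a crop.

```bash
cat > h.py <<'E'
from workcell import *
import numpy as np,cv2
from scipy.spatial.transform import Rotation as R
def ray(n,u,v):
    c=calibration(n);W=c["world_to_cam"];d=np.array([(u-c["cx"])/c["fx"],-(v-c["cy"])/c["fy"],-1])
    return -W[:3,:3].T@W[:3,3],W[:3,:3].T@d
def atz(n,u,v,z):
    o,d=ray(n,u,v);return o+d*(z-o[2])/d[2]
def proj(n,p):
    c=calibration(n);q=c["world_to_cam"][:3]@np.append(p,1)
    return c["cx"]+c["fx"]*q[0]/-q[2],c["cy"]-c["fy"]*q[1]/-q[2]
E
python3 - <<'E'
import cv2,numpy as np
a=cv2.imread("pics/top0.png");
x=cv2.resize(a[180:260,150:260],None,fx=7,fy=7,interpolation=cv2.INTER_CUBIC);cv2.imwrite("pics/c1.png",x)
x=cv2.resize(a[140:230,265:400],None,fx=5.9,fy=5.9,interpolation=cv2.INTER_CUBIC);cv2.imwrite("pics/c2.png",x)
E
```

```text
(no output)
```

View pics/c1.png

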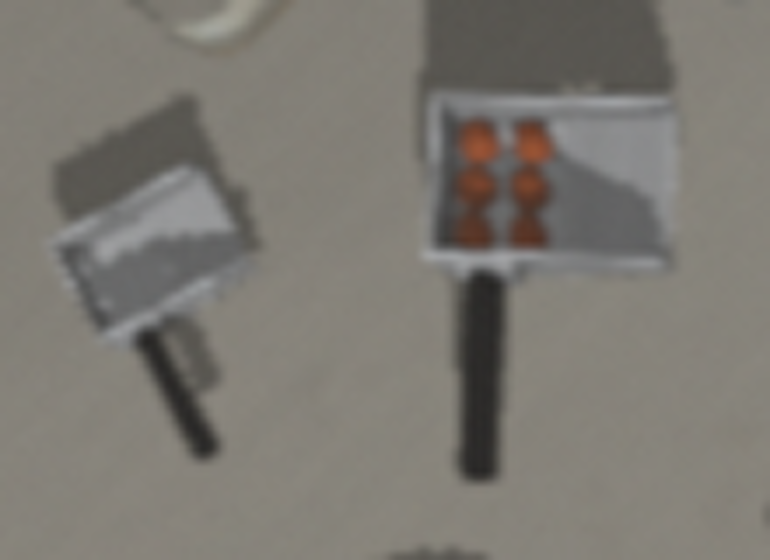

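View pics/c2.png

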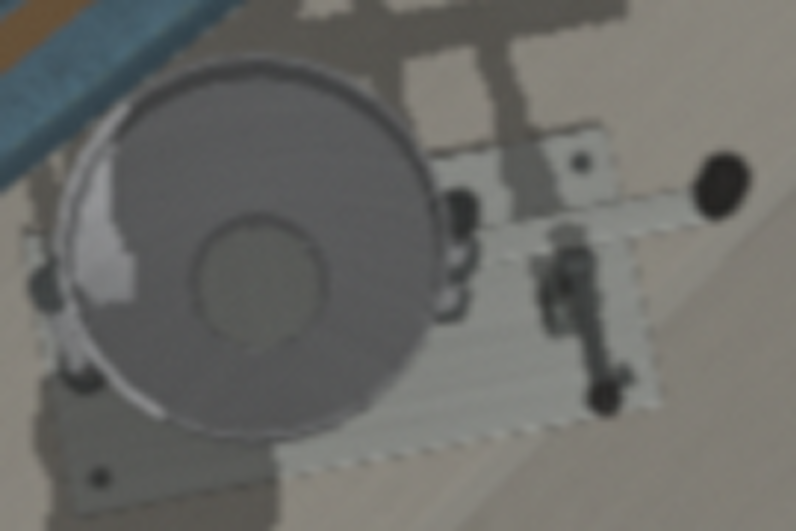

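```bash
python3 - <<'E'
from h import *
np.set_printoptions(precision=4,suppress=True)
T=lambda u,v,z:atz("top",u,v,z)
for n,u,v,z in [("mouth",307.5,182.4,.206),("throat",308.7,188,.118),("knob",387.4,171.4,.167),("ball",367.4,207.1,.12),("plateFR",367.5,161.2,.006),("plateBR",376.9,207.8,.006),
 ("hA",219.3,219.3,.05),("hB",218.3,247.9,.05),("boxTL",211.4,193.6,.045),("boxBL",211.1,216.9,.045),("lipT",246.4,195,.024),("lipB",245,217.9,.024),("label",274,268,.04),("tape",214,295,.048),("tub",474,268,.06),("markA",350,260,.016),("markB",396,276,.016),("staplerL",215,160,.06),("smallscoop",180,240,.03)]:
    print(n,T(u,v,z))
m=T(307.5,182.4,.206)[:2];t=T(308.7,188,.118)[:2];k=T(387.4,171.4,.167)[:2];b=T(367.4,207.1,.12)[:2]
o=(m+t)/2
print(np.linalg.norm(k-o))  # expect .195
src=np.array([[0,0],[0,0],[0,-.195],[-.074,-.135]])  # ball centre approx
dst=np.array([m,t,k,b])
w=np.array([1,1,1,.5])
s=src-src.mean(0);d=dst-dst.mean(0);th=np.arctan2((s[:,0]*d[:,1]-s[:,1]*d[:,0]).sum(),(s*d).sum());
Rm=np.array([[np.cos(th),-np.sin(th)],[np.sin(th),np.cos(th)]]);o=dst.mean(0)-Rm@src.mean(0)
print("stand",o,th,dst-(o+src@Rm.T))
for n,p in [("rod",(-.061,-.135,.12)),("knob",(0,-.195,.148)),("mouth",(0,0,.206)),("piv",(0,-.082,.112))]:
    w=np.append(o+Rm@np.array(p[:2]),p[2]); print(n,w,proj("scene",w),proj("top",w))
E
```

```text
mouth [0.5798 0.0064 0.206 ]
throat [0.5835 0.0055 0.118 ]
knob [ 0.6141 -0.1845  0.167 ]
ball [ 0.535  -0.1391  0.12  ]
plateFR [ 0.6776 -0.1493  0.006 ]
plateBR [ 0.5514 -0.1728  0.006 ]
hA [0.5155 0.237  0.05  ]
hB [0.4416 0.2383 0.05  ]
boxTL [0.5835 0.2595 0.045 ]
boxBL [0.5225 0.2591 0.045 ]
lipT [0.5834 0.1713 0.024 ]
lipB [0.5227 0.1743 0.024 ]
label [0.3904 0.0963 0.04  ]
tape [0.3217 0.2476 0.048 ]
tub [ 0.3879 -0.412   0.06  ]
markA [ 0.4122 -0.1     0.016 ]
markB [ 0.3702 -0.2194  0.016 ]
staplerL [0.6688 0.249  0.06  ]
smallscoop [0.4643 0.3415 0.03  ]
0.1931531372306617
stand [0.5819 0.0066] 0.17583992772639878 [[-0.0021 -0.0002]
 [ 0.0016 -0.001 ]
 [-0.0019  0.001 ]
 [ 0.0024  0.0002]]
rod [ 0.5454 -0.137   0.12  ] (np.float64(317.82647120033647), np.float64(212.45934504511018)) (np.float64(366.53181611933235), np.float64(202.93016302703154))
knob [ 0.616  -0.1854  0.148 ] (np.float64(308.2215713624843), np.float64(188.86008630383108)) (np.float64(386.9563577611117), np.float64(172.3186051708319))
mouth [0.5819 0.0066 0.206 ] (np.float64(275.64473649194883), np.float64(210.0675401544105)) (np.float64(307.41896597629113), np.float64(181.50877254301935))
piv [ 0.5962 -0.0742  0.112 ] (np.float64(291.4292480256281), np.float64(219.31373254549993)) (np.float64(340.80813895244495), np.float64(183.35401669315647))
```

```bash
cat >> h.py <<'E'
import json,os
from scipy.spatial.transform import Slerp
TH=.176; O=np.array([.582,.007])
def S(x,y,z): c,s=np.cos(TH),np.sin(TH); return np.array([O[0]+c*x-s*y,O[1]+s*x+c*y,z])
def down(yaw): return R.from_euler('z',yaw)*R.from_rotvec([np.pi,0,0])
def load():
    d=json.load(open('cmd.json')); return np.array(d['p']),R.from_rotvec(d['r'])
def save(p,r): json.dump(dict(p=list(p),r=list(r.as_rotvec())),open('cmd.json','w'))
def plan(targets,slow=False,fr=.195):
    """targets: (tcp position, Rotation); prints rows from the commanded pose"""
    p,r=load()
    for tp,tr in targets:
        n=max(1,int(np.ceil(max(np.abs(r.inv().apply(tp-p)).max()/.119,(r.inv()*tr).magnitude()/np.pi/fr))))
        sl=Slerp([0,1],R.concatenate([r,tr])); p0=p
        for i in range(n):
            rows=[]
            for k in ([.2,.4,.6,.8,1] if slow else [1]):
                f=(i+k)/n; q=p0+(tp-p0)*f
                rows.append(np.round(np.r_[r.inv().apply(q-p)/.12,(r.inv()*sl(f)).as_rotvec()/np.pi],3))
            print([x.tolist() for x in rows])
            w=rows[-1]; p=p+r.apply(w[:3]*.12); r=r*R.from_rotvec(w[3:]*np.pi)
        print('--',p.round(4),r.as_rotvec().round(3))
    save(p,r)
E
python3 - <<'E'
from h import *
r0=np.array([-3.06657,-.67275,0]);save([.23,-.5,.304],R.from_rotvec(r0/np.linalg.norm(r0)*np.pi))
plan([([.44,-.15,.304],down(-.02)),([.478,.238,.25],down(-.02)),([.478,.238,.096],down(-.02))])
E
```

```text
[[0.937, -0.639, 0.0, -0.0, -0.0, 0.048]]
[[0.83, -0.772, 0.0, -0.0, -0.0, 0.048]]
[[0.705, -0.888, 0.0, -0.0, 0.0, 0.048]]
-- [ 0.44  -0.15   0.304] [-3.141  0.032  0.   ]
[[0.063, -0.81, 0.113, -0.0, 0.0, -0.0]]
[[0.062, -0.81, 0.112, -0.0, 0.0, -0.0]]
[[0.063, -0.809, 0.112, -0.0, 0.0, -0.0]]
[[0.062, -0.81, 0.113, -0.0, 0.0, -0.0]]
-- [0.478 0.238 0.25 ] [-3.141  0.032  0.   ]
[[0.0, -0.0, 0.642, -0.0, 0.0, -0.0]]
[[0.0, -0.0, 0.641, -0.0, 0.0, -0.0]]
-- [0.478 0.238 0.096] [-3.141  0.032  0.   ]
```

>>> carry_out([
  [[0.3,-0.2,0,0,0,0.016,-1],[0.6,-0.4,0,0,0,0.032,-1],[0.937,-0.639,0,0,0,0.048,-1],[0.937,-0.639,0,0,0,0.048,-1],[0.937,-0.639,0,0,0,0.048,-1]],
])

```text
t: 0.52
eef_pos: [0.3034, -0.3783, 0.3037]
tool_rot: [-3.106, -0.455, -0.002]
wrist_force: [-0.9, 0.7, -0.0]
opening: 0.0856
grip_force: 0.0
```

>>> carry_out([
  [[0.3,-0.3,0,0,0,0.016,-1],[0.6,-0.55,0,0,0,0.032,-1],[0.83,-0.772,0,0,0,0.048,-1],[0.83,-0.772,0,0,0,0.048,-1],[0.83,-0.772,0,0,0,0.048,-1]],
])

```text
t: 0.93
eef_pos: [0.3722, -0.2631, 0.3038]
tool_rot: [-3.133, -0.216, -0.001]
wrist_force: [-0.7, -0.1, -0.7]
opening: 0.0851
grip_force: 0.0
```

>>> carry_out([
  [[0.3,-0.3,0,0,0,0.016,-1],[0.5,-0.6,0,0,0,0.032,-1],[0.705,-0.888,0,0,0,0.048,-1],[0.705,-0.888,0,0,0,0.048,-1],[0.705,-0.888,0,0,0,0.048,-1]],
])

```text
t: 1.35
eef_pos: [0.4417, -0.1474, 0.3037]
tool_rot: [-3.141, 0.023, -0.001]
wrist_force: [0.0, -0.1, -0.7]
opening: 0.085
grip_force: 0.0
```

>>> carry_out([
  [[0.02,-0.25,0.03,0,0,0,-1],[0.04,-0.55,0.08,0,0,0,-1],[0.063,-0.81,0.113,0,0,0,-1],[0.063,-0.81,0.113,0,0,0,-1],[0.063,-0.81,0.113,0,0,0,-1]],
])

```text
t: 1.77
eef_pos: [0.4496, -0.0539, 0.2899]
tool_rot: [3.14, -0.032, -0.002]
wrist_force: [-0.5, -1.1, -1.0]
opening: 0.0854
grip_force: 0.0
```

>>> carry_out([
  [[0.02,-0.25,0.03,0,0,0,-1],[0.04,-0.55,0.08,0,0,0,-1],[0.062,-0.81,0.112,0,0,0,-1],[0.062,-0.81,0.112,0,0,0,-1],[0.062,-0.81,0.112,0,0,0,-1]],
])

```text
t: 2.18
eef_pos: [0.4597, 0.0428, 0.2766]
tool_rot: [3.14, -0.033, -0.001]
wrist_force: [1.1, -1.0, 1.0]
opening: 0.0855
grip_force: 0.0
```

>>> carry_out([
  [[0.02,-0.25,0.03,0,0,0,-1],[0.04,-0.55,0.08,0,0,0,-1],[0.063,-0.809,0.112,0,0,0,-1],[0.063,-0.809,0.112,0,0,0,-1],[0.063,-0.809,0.112,0,0,0,-1]],
])

```text
t: 2.6
eef_pos: [0.4697, 0.1395, 0.2631]
tool_rot: [3.14, -0.034, -0.0]
wrist_force: [0.2, -0.9, 0.1]
opening: 0.0854
grip_force: 0.0
```

>>> carry_out([
  [[0.02,-0.25,0.03,0,0,0,-1],[0.04,-0.55,0.08,0,0,0,-1],[0.062,-0.81,0.113,0,0,0,-1],[0.062,-0.81,0.113,0,0,0,-1],[0.062,-0.81,0.113,0,0,0,-1]],
])

```text
t: 3.02
eef_pos: [0.4795, 0.2365, 0.2494]
tool_rot: [3.139, -0.035, -0.0]
wrist_force: [0.8, -0.7, 0.1]
opening: 0.0854
grip_force: 0.0
```

>>> carry_out([
  [[0,0,0.16,0,0,0,-1],[0,0,0.32,0,0,0,-1],[0,0,0.48,0,0,0,-1],[0,0,0.642,0,0,0,-1],[0,0,0.642,0,0,0,-1]],
])

```text
t: 3.43
eef_pos: [0.4779, 0.232, 0.1691]
tool_rot: [3.134, -0.042, -0.01]
wrist_force: [-1.2, -0.7, -0.7]
opening: 0.0855
grip_force: 0.0
```

```bash
python3 - <<'E'
from h import *
o=get_obs();print(o['t'],o['joint_pos'].round(2),o['eef_pos'],o['tool_rot'])
a=get_image("top");b=get_image("scene")
x=cv2.resize(a[160:280,170:270],None,fx=4,fy=4,interpolation=cv2.INTER_CUBIC)
y=cv2.resize(b[260:380,190:280],None,fx=4,fy=4,interpolation=cv2.INTER_CUBIC)
cv2.imwrite("pics/g1.png",np.hstack([x,y]))
E
```

```text
3.4333 [-0.12  0.44 -0.49  1.73  0.24  1.04 -2.29] [0.47787995 0.23198205 0.16906791] [ 3.13386762 -0.04218457 -0.00965416]
```

View pics/g1.png

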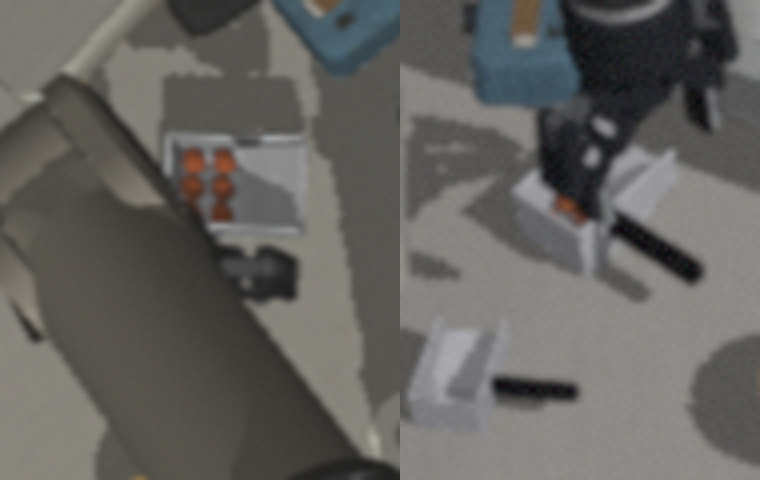

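The top crop shows the gripper above the big scoop's handle, with the pebbles at about (205,185) in the crop. The hand is aligned with the handle, so I'll descend.

>>> carry_out([
  [[0,0,0.16,0,0,0,-1],[0,0,0.3,0,0,0,-1],[0,0,0.3,0,0,0,-1],[0,0,0.3,0,0,0,-1],[0,0,0.3,0,0,0,-1]],
])

```text
t: 3.95
eef_pos: [0.4796, 0.2383, 0.1386]
tool_rot: [-3.141, 0.034, -0.005]
wrist_force: [0.6, -0.4, -0.6]
opening: 0.0853
grip_force: 0.0
```

>>> carry_out([
  [[0,0,0.12,0,0,0,-1],[0,0,0.24,0,0,0,-1],[0,0,0.341,0,0,0,-1],[0,0,0.341,0,0,0,-1],[0,0,0.341,0,0,0,-1]],
])

```text
t: 4.37
eef_pos: [0.4784, 0.2383, 0.0961]
tool_rot: [3.141, -0.032, -0.0]
wrist_force: [0.3, -0.1, -0.3]
opening: 0.0853
grip_force: 0.0
```

>>> carry_out([
  [[0,0,0,0,0,0,0],[0,0,0,0,0,0,0.5],[0,0,0,0,0,0,1],[0,0,0,0,0,0,1],[0,0,0,0,0,0,1]],
], newtons=80)

```text
t: 4.78
eef_pos: [0.4785, 0.2385, 0.0963]
tool_rot: [-3.141, 0.032, -0.001]
wrist_force: [-0.1, -0.5, -0.3]
opening: 0.0253
grip_force: 0.0
```

>>> carry_out([
  [[0,0,0,0,0,0,1],[0,0,0,0,0,0,1],[0,0,0,0,0,0,1],[0,0,0,0,0,0,1],[0,0,0,0,0,0,1]],
])

```text
t: 5.2
eef_pos: [0.4784, 0.2386, 0.0963]
tool_rot: [-3.141, 0.032, -0.001]
wrist_force: [-1.4, -1.6, 3.0]
opening: 0.0128
grip_force: 77.9
```

```bash
cat >> h.py <<'E'
def pour(deg,lx,ly,lz):
    Rx=R.from_euler('x',deg,degrees=True); r=Rx*down(-.02)
    g=np.array([lx,ly,lz])-(Rx*R.from_euler('z',-.02)).apply([.075,-.065,-.018])
    return g-.0539*r.apply([0,0,1]),r
E
python3 - <<'E'
from h import *
save([.478,.238,.096],down(-.02))
plan([([.478,.238,.32],down(-.02)),pour(0,.582,.05,.285)],slow=True)
plan([pour(25,.582,.047,.224)],slow=True)
E
```

```text
[[0.0, 0.0, -0.187, 0.0, -0.0, -0.0], [0.0, 0.0, -0.373, 0.0, -0.0, -0.0], [0.0, 0.0, -0.56, 0.0, -0.0, -0.0], [0.0, 0.0, -0.747, 0.0, -0.0, -0.0], [0.0, 0.0, -0.933, 0.0, -0.0, -0.0]]
[[0.0, 0.0, -0.187, 0.0, -0.0, -0.0], [0.0, 0.0, -0.374, 0.0, -0.0, -0.0], [0.0, 0.0, -0.56, 0.0, -0.0, -0.0], [0.0, 0.0, -0.747, 0.0, -0.0, -0.0], [0.0, 0.0, -0.934, 0.0, -0.0, -0.0]]
-- [0.478 0.238 0.32 ] [ 3.141 -0.031 -0.   ]
[[0.027, 0.101, -0.031, 0.0, -0.0, -0.0], [0.055, 0.201, -0.061, 0.0, -0.0, -0.0], [0.082, 0.302, -0.092, 0.0, -0.0, -0.0], [0.109, 0.403, -0.123, 0.0, -0.0, -0.0], [0.136, 0.504, -0.154, 0.0, -0.0, -0.0]]
[[0.028, 0.1, -0.03, 0.0, -0.0, -0.0], [0.055, 0.201, -0.061, 0.0, -0.0, -0.0], [0.082, 0.302, -0.092, 0.0, -0.0, -0.0], [0.11, 0.403, -0.122, 0.0, -0.0, -0.0], [0.137, 0.503, -0.153, 0.0, -0.0, -0.0]]
-- [0.5083 0.1165 0.3569] [ 3.141 -0.031 -0.   ]
[[0.001, 0.066, 0.066, 0.028, -0.001, -0.0], [0.003, 0.132, 0.132, 0.056, -0.001, 0.0], [0.004, 0.198, 0.198, 0.083, -0.002, 0.0], [0.005, 0.264, 0.264, 0.111, -0.002, 0.0], [0.006, 0.33, 0.33, 0.139, -0.003, 0.0]]
-- [0.5083 0.0769 0.3173] [-2.705  0.027  0.007]
```

>>> carry_out([
  [[0,0,-0.1,0,0,0,1],[0,0,-0.3,0,0,0,1],[0,0,-0.52,0,0,0,1],[0,0,-0.75,0,0,0,1],[0,0,-0.933,0,0,0,1]],
])

```text
t: 5.62
eef_pos: [0.478, 0.2385, 0.2098]
tool_rot: [-3.141, 0.032, -0.0]
wrist_force: [1.3, 0.1, -1.8]
opening: 0.0126
grip_force: 78.1
```

>>> carry_out([
  [[0,0,-0.187,0,0,0,1],[0,0,-0.4,0,0,0,1],[0,0,-0.6,0,0,0,1],[0,0,-0.8,0,0,0,1],[0,0,-0.934,0,0,0,1]],
])

```text
t: 6.03
eef_pos: [0.4781, 0.2386, 0.3225]
tool_rot: [-3.14, 0.032, -0.003]
wrist_force: [0.2, 1.0, -2.0]
opening: 0.0123
grip_force: 78.2
```

>>> carry_out([
  [[0.015,0.05,-0.015,0,0,0,1],[0.04,0.15,-0.045,0,0,0,1],[0.075,0.28,-0.085,0,0,0,1],[0.109,0.403,-0.123,0,0,0,1],[0.136,0.504,-0.154,0,0,0,1]],
])

```text
t: 6.45
eef_pos: [0.493, 0.1753, 0.3371]
tool_rot: [3.139, -0.034, -0.004]
wrist_force: [1.3, -1.1, -2.9]
opening: 0.0122
grip_force: 78.2
```

>>> carry_out([
  [[0.028,0.1,-0.03,0,0,0,1],[0.055,0.201,-0.061,0,0,0,1],[0.082,0.302,-0.092,0,0,0,1],[0.11,0.403,-0.122,0,0,0,1],[0.137,0.503,-0.153,0,0,0,1]],
])

```text
t: 6.87
eef_pos: [0.5078, 0.1153, 0.3552]
tool_rot: [3.14, -0.033, -0.006]
wrist_force: [0.3, -0.0, -1.9]
opening: 0.0128
grip_force: 78.1
```

```bash
python3 - <<'E'
from h import *
o=get_obs();print(o['t'],o['joint_pos'].round(2),o['eef_pos'],o['tool_rot'],o['opening'])
a=get_image("top");b=get_image("scene")
x=cv2.resize(a[120:240,210:330],None,fx=3.3,fy=4,interpolation=cv2.INTER_CUBIC)
y=cv2.resize(b[150:290,190:320],None,fx=3,fy=3.43,interpolation=cv2.INTER_CUBIC)
cv2.imwrite("pics/g2.png",np.hstack([x,y[:480]]))
E
```

```text
6.8667 [ 0.11  0.26 -0.47  1.48  0.12  1.43 -1.95] [0.50780194 0.11533799 0.35524886] [ 3.14017884 -0.03298012 -0.00577385] 0.012791929494561495
```

View pics/g2.png

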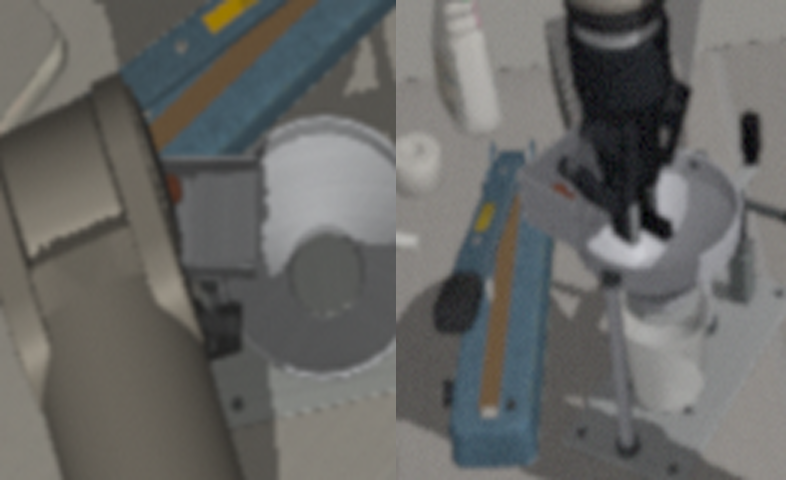

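The scoop is held level with the pebbles in it, its lip at about (289,160)–(289,189) in the top image, just beside the funnel. I'll check the lip position and plan the tilt.

```bash
python3 - <<'E'
from h import *
print(atz("top",288.8,160,.284),atz("top",288.8,188.8,.284))
plan([pour(32,.582,.045,.216)],slow=True)
plan([pour(44,.582,.043,.21)],slow=True)
plan([pour(56,.582,.041,.208)],slow=True)
E
```

```text
[0.61434164 0.04579857 0.284     ] [0.54976072 0.04555831 0.284     ]
[[0.001, 0.024, -0.002, 0.008, -0.0, -0.0], [0.001, 0.048, -0.004, 0.015, -0.0, -0.0], [0.002, 0.073, -0.006, 0.023, -0.0, -0.0], [0.002, 0.097, -0.008, 0.031, -0.0, -0.0], [0.003, 0.121, -0.01, 0.039, -0.001, -0.0]]
-- [0.5083 0.0633 0.3122] [-2.582  0.026  0.009]
[[0.001, 0.035, -0.014, 0.013, -0.0, -0.0], [0.001, 0.071, -0.027, 0.027, -0.0, -0.0], [0.002, 0.106, -0.041, 0.04, -0.001, -0.0], [0.003, 0.142, -0.055, 0.053, -0.001, -0.0], [0.003, 0.177, -0.068, 0.066, -0.001, -0.0]]
-- [0.5083 0.0409 0.3079] [-2.375  0.024  0.01 ]
[[0.001, 0.032, -0.02, 0.013, -0.0, -0.0], [0.001, 0.064, -0.041, 0.027, -0.001, -0.0], [0.002, 0.096, -0.061, 0.04, -0.001, -0.0], [0.003, 0.128, -0.082, 0.054, -0.001, -0.0], [0.004, 0.16, -0.102, 0.067, -0.001, -0.0]]
-- [0.5084 0.0186 0.3034] [-2.164  0.023  0.011]
```

>>> carry_out([
  [[0.001,0.066,0.066,0.028,-0.001,0,1],[0.003,0.132,0.132,0.056,-0.001,0,1],[0.004,0.198,0.198,0.083,-0.002,0,1],[0.005,0.264,0.264,0.111,-0.002,0,1],[0.006,0.33,0.33,0.139,-0.003,0,1]],
])

```text
t: 7.38
eef_pos: [0.5076, 0.0776, 0.3163]
tool_rot: [-2.701, 0.027, 0.008]
wrist_force: [0.5, 0.5, -3.0]
opening: 0.0126
grip_force: 78.3
```

>>> carry_out([
  [[0.001,0.024,-0.002,0.008,0,0,1],[0.001,0.048,-0.004,0.015,0,0,1],[0.002,0.073,-0.006,0.023,0,0,1],[0.002,0.097,-0.008,0.031,0,0,1],[0.003,0.121,-0.01,0.039,-0.001,0,1]],
])

```text
t: 7.8
eef_pos: [0.5079, 0.0649, 0.312]
tool_rot: [-2.581, 0.023, 0.011]
wrist_force: [0.7, 0.2, -2.3]
opening: 0.0127
grip_force: 78.4
```

Tracking well, so I'll continue the pour.

>>> carry_out([
  [[0.001,0.035,-0.014,0.013,0,0,1],[0.001,0.071,-0.027,0.027,0,0,1],[0.002,0.106,-0.041,0.04,-0.001,0,1],[0.003,0.142,-0.055,0.053,-0.001,0,1],[0.003,0.177,-0.068,0.066,-0.001,0,1]],
])

```text
t: 8.22
eef_pos: [0.5084, 0.0419, 0.3078]
tool_rot: [-2.373, 0.023, 0.01]
wrist_force: [-0.5, -0.0, -1.8]
opening: 0.0127
grip_force: 78.5
```

>>> carry_out([
  [[0.001,0.032,-0.02,0.013,0,0,1],[0.001,0.064,-0.041,0.027,-0.001,0,1],[0.002,0.096,-0.061,0.04,-0.001,0,1],[0.003,0.128,-0.082,0.054,-0.001,0,1],[0.004,0.16,-0.102,0.067,-0.001,0,1]],
])

```text
t: 8.63
eef_pos: [0.5087, 0.0193, 0.3033]
tool_rot: [-2.162, 0.022, 0.01]
wrist_force: [0.0, 0.2, -2.2]
opening: 0.0126
grip_force: 78.6
```

>>> carry_out([
  [[0,0,0,0,0,0,1],[0,0,0,0,0,0,1],[0,0,0,0,0,0,1],[0,0,0,0,0,0,1],[0,0,0,0,0,0,1]],
])

```text
t: 9.05
eef_pos: [0.5085, 0.02, 0.3039]
tool_rot: [-2.165, 0.021, 0.01]
wrist_force: [-0.2, 0.4, -1.4]
opening: 0.0126
grip_force: 78.6
```

>>> carry_out([
  [[0,0,0,0,0,0,1],[0,0,0,0,0,0,1],[0,0,0,0,0,0,1],[0,0,0,0,0,0,1],[0,0,0,0,0,0,1]],
])

```text
t: 9.47
eef_pos: [0.5085, 0.019, 0.3033]
tool_rot: [-2.164, 0.023, 0.01]
wrist_force: [0.5, -0.2, -1.4]
opening: 0.0129
grip_force: 78.6
```

```bash
python3 - <<'E'
from h import *
o=get_obs();print(o['t'],o['joint_pos'].round(2),o['eef_pos'],o['tool_rot'],o['opening'])
a=get_image("top");b=get_image("scene")
x=cv2.resize(a[120:240,250:370],None,fx=3.3,fy=4,interpolation=cv2.INTER_CUBIC)
y=cv2.resize(b[150:290,190:320],None,fx=3,fy=3.43,interpolation=cv2.INTER_CUBIC)
cv2.imwrite("pics/g3.png",np.hstack([x,y[:480]]))
E
```

```text
9.4667 [ 0.74  0.47 -0.49  1.67 -0.72  1.43 -1.07] [0.50847683 0.01904865 0.3033039 ] [-2.16438472  0.02308886  0.01041643] 0.012888198918610547
```

View pics/g3.png

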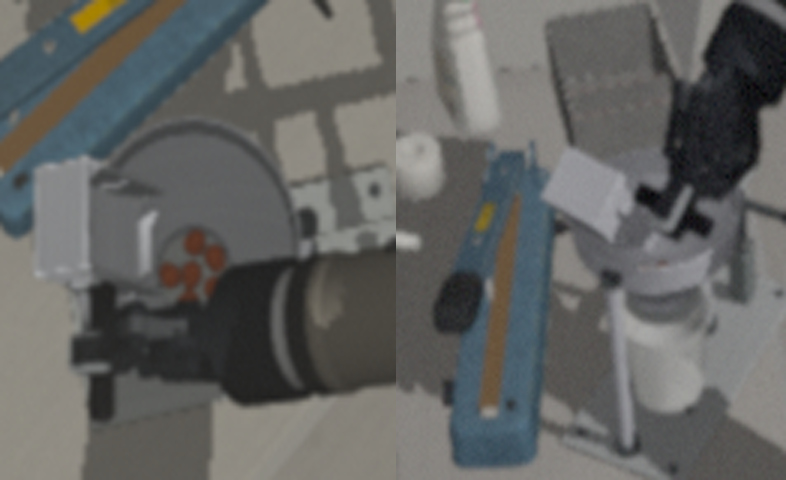

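Five of the pebbles show in the throat at about (195,262) in the crop, and the scoop looks empty. I'll return upright and look again for the sixth.

```bash
python3 - <<'E'
from h import *
plan([pour(28,.578,.062,.24),pour(0,.577,.09,.285),([.478,.238,.32],down(-.02))],slow=False,fr=.16)
E
```

```text
[[-0.045, -0.534, 0.326, -0.155, 0.003, -0.0]]
-- [0.5043 0.0869 0.3347] [-2.651  0.028  0.006]
[[-0.021, -0.598, 0.11, -0.156, 0.003, -0.0]]
-- [0.5033 0.1565 0.3568] [ 3.141e+00 -3.200e-02 -1.000e-03]
[[-0.224, -0.675, 0.307, 0.0, 0.0, -0.0]]
-- [0.4781 0.238  0.32  ] [ 3.141e+00 -3.200e-02 -1.000e-03]
```

>>> carry_out([
  [[-0.01,-0.107,0.065,-0.031,0,0,1],[-0.018,-0.214,0.13,-0.062,0.001,0,1],[-0.027,-0.32,0.196,-0.093,0.002,0,1],[-0.036,-0.427,0.261,-0.124,0.002,0,1],[-0.045,-0.534,0.326,-0.155,0.003,0,1]],
])

```text
t: 9.98
eef_pos: [0.5042, 0.0879, 0.3354]
tool_rot: [-2.655, 0.029, 0.005]
wrist_force: [0.1, 1.0, -2.8]
opening: 0.0127
grip_force: 78.6
```

>>> carry_out([
  [[-0.004,-0.12,0.022,-0.031,0,0,1],[-0.008,-0.24,0.044,-0.062,0.001,0,1],[-0.012,-0.36,0.066,-0.093,0.002,0,1],[-0.016,-0.48,0.088,-0.124,0.002,0,1],[-0.021,-0.598,0.11,-0.156,0.003,0,1]],
])

```text
t: 10.4
eef_pos: [0.503, 0.1578, 0.3578]
tool_rot: [3.138, -0.034, 0.001]
wrist_force: [-0.0, 0.4, -2.9]
opening: 0.0125
grip_force: 78.5
```

>>> carry_out([
  [[-0.05,-0.15,0.07,0,0,0,1],[-0.1,-0.3,0.14,0,0,0,1],[-0.15,-0.45,0.2,0,0,0,1],[-0.224,-0.675,0.307,0,0,0,1],[-0.224,-0.675,0.307,0,0,0,1]],
])

```text
t: 10.82
eef_pos: [0.4731, 0.2452, 0.3176]
tool_rot: [-3.137, 0.016, 0.014]
wrist_force: [-0.3, 2.0, -1.7]
opening: 0.0123
grip_force: 78.6
```

```bash
python3 - <<'E'
from h import *
o=get_obs();print(o['t'],o['joint_pos'].round(2),o['eef_pos'],o['tool_rot'],o['opening'])
a=get_image("top");b=get_image("scene")
x=cv2.resize(a[130:220,200:350],None,fx=4,fy=4,interpolation=cv2.INTER_CUBIC)
cv2.imwrite("pics/g4.png",x)
plan([([.478,.238,.1],down(-.02))])
E
```

```text
10.8167 [-0.09  0.32 -0.54  1.51  0.16  1.36 -2.23] [0.47307338 0.24521814 0.31764323] [-3.13675903  0.0164759   0.01393334] 0.012328631325319478
[[0.0, 0.0, 0.917, 0.0, 0.0, -0.0]]
[[0.0, 0.0, 0.916, 0.0, 0.0, -0.0]]
-- [0.478 0.238 0.1  ] [ 3.141e+00 -3.200e-02 -1.000e-03]
```

View pics/g4.png

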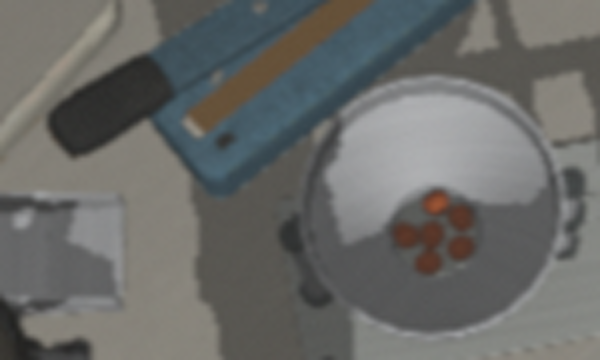

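All six pebbles lie in the throat, around (432,233) in the crop, and the scoop is empty. I'll set it down.

>>> carry_out([
  [[0,0,0.2,0,0,0,1],[0,0,0.4,0,0,0,1],[0,0,0.6,0,0,0,1],[0,0,0.8,0,0,0,1],[0,0,0.917,0,0,0,1]],
])

```text
t: 11.33
eef_pos: [0.4777, 0.2363, 0.2074]
tool_rot: [3.139, -0.037, -0.007]
wrist_force: [0.5, -0.3, -1.5]
opening: 0.0128
grip_force: 78.6
```

>>> carry_out([
  [[0,0,0.2,0,0,0,1],[0,0,0.4,0,0,0,1],[0,0,0.5,0,0,0,1],[0,0,0.6,0,0,0,1],[0,0,0.7,0,0,0,1]],
])

```text
t: 11.75
eef_pos: [0.4789, 0.2371, 0.1253]
tool_rot: [3.141, -0.038, -0.001]
wrist_force: [0.7, 0.6, -1.4]
opening: 0.0128
grip_force: 78.6
```

>>> carry_out([
  [[0,0,0.06,0,0,0,1],[0,0,0.12,0,0,0,1],[0,0,0.18,0,0,0,1],[0,0,0.21,0,0,0,1],[0,0,0.21,0,0,0,1]],
])

```text
t: 12.17
eef_pos: [0.478, 0.238, 0.1]
tool_rot: [3.141, -0.034, -0.002]
wrist_force: [-0.0, 0.3, -1.4]
opening: 0.0124
grip_force: 78.6
```

>>> carry_out([
  [[0,0,0.015,0,0,0,1],[0,0,0.03,0,0,0,1],[0,0,0.038,0,0,0,1],[0,0,0.038,0,0,0,1],[0,0,0.038,0,0,0,1]],
])

```text
t: 12.58
eef_pos: [0.4785, 0.2387, 0.0965]
tool_rot: [-3.141, 0.033, -0.001]
wrist_force: [-0.8, 0.8, -1.2]
opening: 0.0126
grip_force: 78.9
```

>>> carry_out([
  [[0,0,0.038,0,0,0,-1],[0,0,0.038,0,0,0,-1],[0,0,0.038,0,0,0,-1],[0,0,0.038,0,0,0,-1],[0,0,0.038,0,0,0,-1]],
])

```text
t: 13.0
eef_pos: [0.4783, 0.2385, 0.0917]
tool_rot: [-3.141, 0.033, 0.0]
wrist_force: [0.4, -0.3, -0.5]
opening: 0.0724
grip_force: 0.0
```

```bash
python3 - <<'E'
from h import *
p,r=load();save([.478,.238,.0916],down(-.02))
plan([([.478,.238,.32],down(-.02)),([*S(-.061,-.18,0)[:2],.31],down(1.747))],fr=.16)
E
```

```text
[[0.0, 0.0, -0.952, 0.0, -0.0, -0.0]]
[[0.0, 0.0, -0.951, 0.0, -0.0, -0.0]]
-- [0.478 0.238 0.32 ] [ 3.141 -0.031 -0.   ]
[[0.175, 0.869, 0.021, 0.0, 0.0, -0.141]]
[[-0.215, 0.861, 0.021, -0.0, 0.0, -0.14]]
[[-0.561, 0.686, 0.02, -0.0, 0.0, -0.141]]
[[-0.801, 0.381, 0.021, -0.0, 0.0, -0.14]]
-- [ 0.5535 -0.1809  0.31  ] [ 2.019  2.407 -0.   ]
```

>>> carry_out([
  [[0,0,-0.1,0,0,0,-1],[0,0,-0.3,0,0,0,-1],[0,0,-0.5,0,0,0,-1],[0,0,-0.75,0,0,0,-1],[0,0,-0.952,0,0,0,-1]],
])

```text
t: 13.42
eef_pos: [0.4784, 0.2389, 0.2087]
tool_rot: [-3.14, 0.033, -0.002]
wrist_force: [0.8, 0.8, 0.9]
opening: 0.0853
grip_force: 0.0
```

>>> carry_out([
  [[0,0,-0.2,0,0,0,1],[0,0,-0.4,0,0,0,1],[0,0,-0.6,0,0,0,1],[0,0,-0.8,0,0,0,1],[0,0,-0.951,0,0,0,1]],
])

```text
t: 13.83
eef_pos: [0.4783, 0.2389, 0.3234]
tool_rot: [-3.14, 0.032, -0.005]
wrist_force: [0.1, -0.3, -0.1]
opening: 0.0252
grip_force: 0.0
```

>>> carry_out([
  [[0.035,0.17,0,0,0,-0.028,1],[0.07,0.35,0,0,0,-0.056,1],[0.105,0.52,0.01,0,0,-0.085,1],[0.14,0.7,0.02,0,0,-0.113,1],[0.175,0.869,0.021,0,0,-0.141,1]],
])

```text
t: 14.25
eef_pos: [0.4968, 0.1327, 0.3183]
tool_rot: [3.07, 0.665, 0.001]
wrist_force: [0.6, -0.8, 0.1]
opening: 0.0003
grip_force: 0.0
```

>>> carry_out([
  [[-0.043,0.17,0,0,0,-0.028,1],[-0.086,0.35,0,0,0,-0.056,1],[-0.129,0.52,0.01,0,0,-0.085,1],[-0.172,0.7,0.02,0,0,-0.113,1],[-0.215,0.861,0.021,0,0,-0.14,1]],
])

```text
t: 14.67
eef_pos: [0.5158, 0.0276, 0.3158]
tool_rot: [2.851, 1.317, 0.0]
wrist_force: [-0.6, -0.5, 0.4]
opening: -0.0
grip_force: 0.0
```

>>> carry_out([
  [[-0.112,0.137,0,0,0,-0.028,1],[-0.224,0.274,0,0,0,-0.056,1],[-0.337,0.411,0.01,0,0,-0.085,1],[-0.449,0.549,0.02,0,0,-0.113,1],[-0.561,0.686,0.02,0,0,-0.141,1]],
])

```text
t: 15.08
eef_pos: [0.5343, -0.0766, 0.3134]
tool_rot: [2.492, 1.913, 0.0]
wrist_force: [0.2, 0.4, 0.6]
opening: 0.0004
grip_force: 0.0
```

>>> carry_out([
  [[-0.16,0.076,0,0,0,-0.028,1],[-0.32,0.152,0,0,0,-0.056,1],[-0.48,0.228,0.01,0,0,-0.085,1],[-0.64,0.305,0.02,0,0,-0.113,1],[-0.801,0.381,0.021,0,0,-0.14,1]],
])

```text
t: 15.5
eef_pos: [0.5532, -0.1814, 0.3109]
tool_rot: [2.015, 2.41, -0.0]
wrist_force: [0.7, 0.5, -0.3]
opening: -0.0006
grip_force: 0.0
```

```bash
python3 - <<'E'
from h import *
o=get_obs();print(o['t'],o['joint_pos'].round(2),o['eef_pos'],o['tool_rot'],o['opening'])
a=get_image("top")
x=cv2.resize(a[150:270,190:390],None,fx=4,fy=4,interpolation=cv2.INTER_CUBIC)
cv2.imwrite("pics/g5.png",x)
plan([(S(-.061,-.18,.179),down(1.747)),(S(-.061,-.118,.179),down(1.747))])
E
```

```text
15.5 [ 0.72  0.44 -0.64  1.39  0.26  1.39  0.26] [ 0.55317298 -0.18138161  0.31086718] [ 2.01480745e+00  2.41000150e+00 -9.63787037e-05] -0.0006228091136987208
[[0.0, -0.0, 0.546, -0.0, 0.0, -0.0]]
[[0.0, -0.0, 0.546, -0.0, 0.0, -0.0]]
-- [ 0.5535 -0.1809  0.179 ] [ 2.019  2.407 -0.   ]
[[0.517, -0.001, -0.0, -0.0, 0.0, -0.0]]
-- [ 0.5426 -0.1198  0.179 ] [ 2.019  2.407 -0.   ]
```

View pics/g5.png

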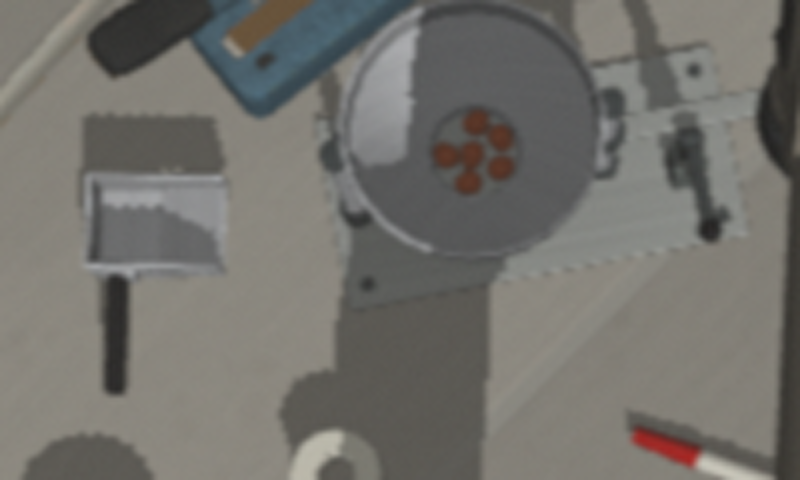

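The scoop stands upright at (115,230) in the crop, all six pebbles are in the throat, and the catch ball is at (710,230). Next I'll descend beside the rod and push.

>>> carry_out([
  [[0,0,0.14,0,0,0,1],[0,0,0.28,0,0,0,1],[0,0,0.42,0,0,0,1],[0,0,0.546,0,0,0,1],[0,0,0.546,0,0,0,1]],
])

```text
t: 15.97
eef_pos: [0.5512, -0.1801, 0.2419]
tool_rot: [-2.017, -2.401, 0.004]
wrist_force: [-0.7, -0.6, -0.5]
opening: 0.0
grip_force: 0.0
```

>>> carry_out([
  [[0,0,0.14,0,0,0,1],[0,0,0.28,0,0,0,1],[0,0,0.42,0,0,0,1],[0,0,0.546,0,0,0,1],[0,0,0.546,0,0,0,1]],
])

```text
t: 16.38
eef_pos: [0.5516, -0.1803, 0.1772]
tool_rot: [-2.018, -2.402, 0.004]
wrist_force: [-0.8, -0.4, -0.3]
opening: 0.0003
grip_force: 0.0
```

>>> carry_out([
  [[0.06,0,0,0,0,0,1],[0.12,0,0,0,0,0,1],[0.18,0,0,0,0,0,1],[0.23,0,0,0,0,0,1],[0.28,0,0,0,0,0,1]],
])

```text
t: 16.8
eef_pos: [0.548, -0.1461, 0.1801]
tool_rot: [2.018, 2.406, 0.001]
wrist_force: [-0.9, -0.6, -0.2]
opening: 0.0
grip_force: 0.2
```

>>> carry_out([
  [[0.05,0,0,0,0,0,1],[0.1,0,0,0,0,0,1],[0.15,0,0,0,0,0,1],[0.2,0,0,0,0,0,1],[0.237,0,0,0,0,0,1]],
])

```text
t: 17.22
eef_pos: [0.5423, -0.1184, 0.1788]
tool_rot: [-2.019, -2.406, 0.0]
wrist_force: [-0.2, 0.6, 0.5]
opening: -0.0001
grip_force: 0.0
```

>>> carry_out([
  [[0,0,0,0,0,0,1],[-0.1,0,0,0,0,0,1],[-0.2,0,0,0,0,0,1],[-0.35,0,0,0,0,0,1],[-0.5,0,0,0,0,0,1]],
])

```text
t: 17.63
eef_pos: [0.553, -0.1815, 0.1788]
tool_rot: [2.022, 2.404, -0.002]
wrist_force: [-0.3, 0.4, 0.5]
opening: 0.0
grip_force: 0.0
```

>>> carry_out([
  [[0,0,-0.2,0,0,0,1],[0,0,-0.4,0,0,0,1],[0,0,-0.6,0,0,0,1],[0,0,-0.8,0,0,0,-1],[0,0,-0.8,0,0,0,-1]],
])

```text
t: 18.05
eef_pos: [0.5555, -0.1815, 0.2804]
tool_rot: [2.019, 2.394, 0.005]
wrist_force: [1.4, 0.9, 1.0]
opening: 0.0233
grip_force: 0.0
```

```bash
python3 - <<'E'
from h import *
o=get_obs();print(o['t'],o['joint_pos'].round(2),o['eef_pos'],o['tool_rot'],o['opening'])
a=get_image("top");b=get_image("scene")
x=cv2.resize(a[140:240,300:400],None,fx=4,fy=4,interpolation=cv2.INTER_CUBIC)
y=cv2.resize(b[160:260,250:350],None,fx=4,fy=4,interpolation=cv2.INTER_CUBIC)
cv2.imwrite("pics/g6.png",np.hstack([x,y]))
p=S(-.061,-.118,.179)+down(1.747).apply([-.06,0,-.096]);print(p);save(p,down(1.747))
plan([([*S(0,-.195,0)[:2],p[2]],down(1.747)),(S(0,-.195,.203),down(1.747))])
E
```

```text
18.05 [ 0.72  0.46 -0.63  1.44  0.28  1.32  0.24] [ 0.55549699 -0.181509    0.28038371] [2.01868665 2.39439431 0.0051277 ] 0.023343790753315097
[ 0.55312088 -0.17892876  0.275     ]
[[-0.142, 0.508, 0.0, 0.0, 0.0, 0.0]]
-- [ 0.6161 -0.185   0.275 ] [2.017 2.408 0.   ]
[[0.0, 0.0, 0.6, 0.0, 0.0, 0.0]]
-- [ 0.6161 -0.185   0.203 ] [2.017 2.408 0.   ]
```

View pics/g6.png

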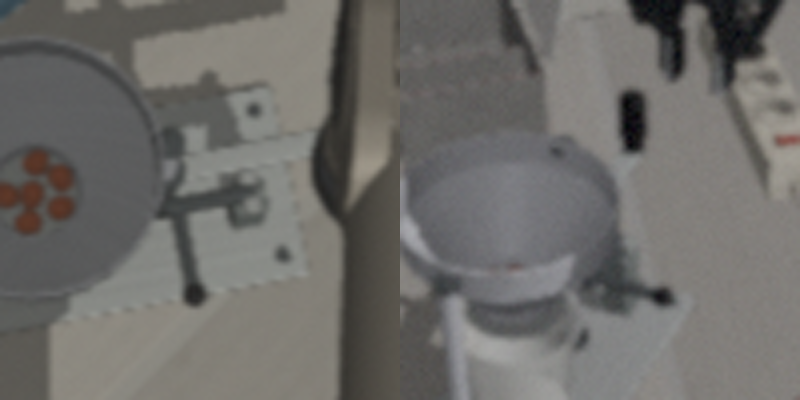

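The catch lies flat toward the funnel (ball at (195,294) in the crop), and the lever knob is at scene pixel (308,189), matching the prediction. Next, grasp the knob.

>>> carry_out([
  [[-0.03,0.12,0,0,0,0,-1],[-0.07,0.25,0,0,0,0,-1],[-0.1,0.38,0,0,0,0,-1],[-0.142,0.508,0,0,0,0,-1],[-0.142,0.508,0,0,0,0,-1]],
])

```text
t: 18.57
eef_pos: [0.6172, -0.1862, 0.272]
tool_rot: [-2.02, -2.403, 0.001]
wrist_force: [-0.6, -0.0, -0.8]
opening: 0.0856
grip_force: 0.0
```

>>> carry_out([
  [[0,0,0,0,0,0,-1],[0,0,0.15,0,0,0,-1],[0,0,0.3,0,0,0,-1],[0,0,0.45,0,0,0,-1],[0,0,0.6,0,0,0,-1]],
])

```text
t: 18.98
eef_pos: [0.6143, -0.1855, 0.2015]
tool_rot: [-2.02, -2.404, 0.003]
wrist_force: [-0.1, 0.1, -0.3]
opening: 0.0853
grip_force: 0.0
```

>>> carry_out([
  [[0,0,0.02,0,0,0,-1],[0,0,0.02,0,0,0,0],[0,0,0.02,0,0,0,0.3],[0,0,0.02,0,0,0,0.5],[0,0,0.02,0,0,0,1]],
], newtons=40)

```text
t: 19.4
eef_pos: [0.6165, -0.1849, 0.2021]
tool_rot: [2.019, 2.404, 0.001]
wrist_force: [-0.9, -0.1, -0.1]
opening: 0.0389
grip_force: 0.0
```

>>> carry_out([
  [[0,0,0,0,0,0,1],[0,0,0,0,0,0,1],[0,0,0,0,0,0,1],[0,0,0,0,0,0,1],[0,0,0,0,0,0,1]],
])

```text
t: 19.82
eef_pos: [0.617, -0.1848, 0.2019]
tool_rot: [2.019, 2.404, 0.002]
wrist_force: [1.2, -0.3, 5.4]
opening: 0.021
grip_force: 39.5
```

```bash
python3 - <<'E'
from h import *
p,r=load(); p[2]-=.0024; save(p,r)
for q in (.22,.44,.66,.86):
    plan([(S(-.113*np.sin(q),-.082-.113*np.cos(q),p[2]),down(1.747-q))],slow=True)
E
```

```text
[[0.005, -0.041, -0.0, 0.0, 0.0, 0.014], [0.009, -0.082, -0.0, 0.0, 0.0, 0.028], [0.014, -0.123, -0.0, 0.0, 0.0, 0.042], [0.018, -0.164, -0.0, 0.0, 0.0, 0.056], [0.023, -0.205, -0.0, 0.0, 0.0, 0.07]]
-- [ 0.5914 -0.1866  0.2006] [2.269 2.172 0.   ]
[[0.005, -0.041, 0.0, -0.0, -0.0, 0.014], [0.009, -0.082, 0.0, -0.0, -0.0, 0.028], [0.014, -0.123, 0.0, -0.0, -0.0, 0.042], [0.018, -0.165, 0.0, -0.0, -0.0, 0.056], [0.023, -0.206, 0.0, -0.0, -0.0, 0.07]]
-- [ 0.5668 -0.1828  0.2006] [-2.494 -1.91  -0.   ]
[[0.004, -0.041, 0.0, -0.0, -0.0, 0.014], [0.009, -0.082, 0.0, -0.0, -0.0, 0.028], [0.013, -0.123, 0.0, -0.0, -0.0, 0.042], [0.018, -0.164, 0.0, -0.0, -0.0, 0.056], [0.022, -0.205, 0.0, -0.0, -0.0, 0.07]]
-- [ 0.5438 -0.1738  0.2006] [-2.689 -1.625 -0.   ]
[[0.004, -0.037, 0.0, -0.0, -0.0, 0.013], [0.008, -0.075, 0.0, -0.0, -0.0, 0.025], [0.012, -0.112, 0.0, -0.0, -0.0, 0.038], [0.015, -0.15, 0.0, -0.0, -0.0, 0.051], [0.019, -0.187, 0.0, -0.0, -0.0, 0.064]]
-- [ 0.525  -0.1614  0.2006] [-2.838 -1.347 -0.   ]
```

>>> carry_out([
  [[0.005,-0.041,0,0,0,0.014,1],[0.009,-0.082,0,0,0,0.028,1],[0.014,-0.123,0,0,0,0.042,1],[0.018,-0.164,0,0,0,0.056,1],[0.023,-0.205,0,0,0,0.07,1]],
])

```text
t: 20.23
eef_pos: [0.5923, -0.1862, 0.2019]
tool_rot: [2.273, 2.165, 0.004]
wrist_force: [3.1, 1.4, 4.4]
opening: 0.0208
grip_force: 39.5
```

>>> carry_out([
  [[0.005,-0.041,0,0,0,0.014,1],[0.009,-0.082,0,0,0,0.028,1],[0.014,-0.123,0,0,0,0.042,1],[0.018,-0.165,0,0,0,0.056,1],[0.023,-0.206,0,0,0,0.07,1]],
])

```text
t: 20.65
eef_pos: [0.5681, -0.1822, 0.2019]
tool_rot: [2.496, 1.903, 0.005]
wrist_force: [4.1, 0.7, 4.1]
opening: 0.0211
grip_force: 39.5
```

>>> carry_out([
  [[0.004,-0.041,0,0,0,0.014,1],[0.009,-0.082,0,0,0,0.028,1],[0.013,-0.123,0,0,0,0.042,1],[0.018,-0.164,0,0,0,0.056,1],[0.022,-0.205,0,0,0,0.07,1]],
])

```text
t: 21.07
eef_pos: [0.5455, -0.1731, 0.2019]
tool_rot: [2.69, 1.618, 0.007]
wrist_force: [5.3, 0.6, 3.0]
opening: 0.0207
grip_force: 39.5
```

>>> carry_out([
  [[0.004,-0.037,0,0,0,0.013,1],[0.008,-0.075,0,0,0,0.025,1],[0.012,-0.112,0,0,0,0.038,1],[0.015,-0.15,0,0,0,0.051,1],[0.019,-0.187,0,0,0,0.064,1]],
])

```text
t: 21.48
eef_pos: [0.5271, -0.1607, 0.2019]
tool_rot: [2.838, 1.34, 0.008]
wrist_force: [5.7, 0.5, 2.3]
opening: 0.0208
grip_force: 39.4
```

>>> carry_out([
  [[0,0,0,0,0,0,1],[0,0,0,0,0,0,1],[0,0,0,0,0,0,1],[0,0,0,0,0,0,1],[0,0,0,0,0,0,1]],
])

```text
t: 21.9
eef_pos: [0.5272, -0.1608, 0.2019]
tool_rot: [2.836, 1.344, 0.008]
wrist_force: [4.9, 0.2, 4.4]
opening: 0.0211
grip_force: 39.5
```

>>> carry_out([
  [[0,0,0,0,0,0,1],[0,0,0,0,0,0,1],[0,0,0,0,0,0,1],[0,0,0,0,0,0,1],[0,0,0,0,0,0,1]],
])

```text
t: 22.32
eef_pos: [0.5272, -0.1608, 0.2019]
tool_rot: [2.836, 1.344, 0.008]
wrist_force: [4.4, 0.1, 3.9]
opening: 0.021
grip_force: 39.5
```

```bash
python3 - <<'E'
from h import *
o=get_obs();print(o['t'],o['eef_pos'],o['tool_rot'],o['opening'],o['grip_force'],o['wrist_force'])
a=get_image("top");b=get_image("scene")
x=cv2.resize(a[130:230,270:370],None,fx=4,fy=4,interpolation=cv2.INTER_CUBIC)
y=cv2.resize(b[180:280,240:340],None,fx=4,fy=4,interpolation=cv2.INTER_CUBIC)
cv2.imwrite("pics/g7.png",np.hstack([x,y]))
E
```

```text
22.3167 [ 0.52721442 -0.16075649  0.20185217] [2.83641887 1.34404498 0.00780335] 0.02104753947180999 39.50232356088236 [4.4207535  0.13091576 3.90531752]
```

View pics/g7.png

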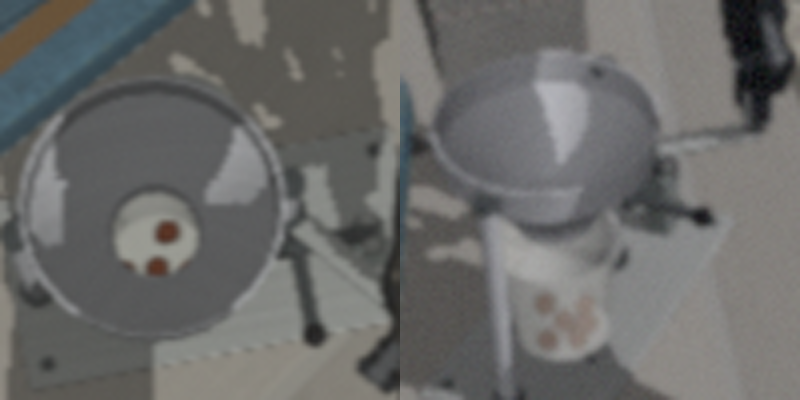

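The shutter is fully open and the funnel is empty. The pebbles show in the cup at about (570,320) in the crop, the catch is still flat, and the hand holds the knob. Handing in.

```bash
python3 -c "from workcell import *;print(close_job())"
```

```text
the job is handed in; nothing more can be done
None
```

I handed the job in at 22.3 s; no verdict came back. My last pictures show all six pebbles poured and dropped into the cup, the empty scoop upright on the table, the catch flipped flat, and the hand holding the lever open at about 0.85 of 0.95 rad.

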